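# Level the book display riser

## Robot

A 6-joint arm with a two-finger parallel gripper is mounted at the origin on the work surface. World frame = base frame: x ahead of the robot, y to its left, z up, the work surface at z = 0. Lengths are in m, angles in rad, forces in N, time in s.
With the tool pointing down it reaches from about 0.3 to 0.875 m from the base axis. Payload 6.4 kg.
Tool frame: the origin (TCP) lies at the centre of the arm's flange, where the gripper is bolted on; the fingertips stand 166 mm ahead of it and the grasp point (between the pads) lies 147 mm ahead of it (manip.finger_overhang is the distance from the TCP to the fingertips, in m); z points along the fingers, y is the line along which they close (so a half turn about z gives the same grasp; the last joint's range is limited). The gripper opens to 88 mm and grips with 3 to 60 N. Pads are 18 mm wide; open, the fingers measure 123 mm over their backs; the gripper's body (75 mm by 187 mm) begins 45 mm behind the grasp point.
Start: joints at [-1.355, 0.181, 1.607, -0, 1.354, -0.206], TCP at [0.235, -0.525, 0.405] pointing down, gripper open.
Joint ranges: [-2.99, 2.99], [-0.89, 2.07], [0.3, 2.58], [-1.14, 4.28], [0, 2.63], [-3.12, 3.12]. Speed limits (rad/s): [2.57, 2.57, 3.01, 3.14, 3.14, 3.14].

## Interface

Orientations are given as a unit quaternion [w, x, y, z].
In Python, from rig import manip gives the robot as it stands.
- The arm moves only by the tool drive_tool, never from a script. Its argument "deltas" is a list that holds one entry, the list of rows, each a list of 7 numbers: the shift along the tool's x, y, z in m, then the turn, a rotation vector about the tool's x, y, z in rad, then the gripper command: -1 is shut, 1 is fully open, values between are in proportion. A call has 1 to 5 rows; each row is the pose to reach, as a shift and turn from the pose commanded when the call began, along the tool's axes at that moment; what a row does not reach only later rows make up. A row lasts 1/8 s, in which the tool goes at most 62.5 mm and 10.7 degrees, less where a joint would pass 70% of its speed; a pose out of reach is approached as far as the arm can. A call with a gripper value outside its range is refused whole. The fingers move at their own pace and stop on an object; "squeeze" is the grip in N (left out, the last holds). Time passes only in rows, so rows that repeat a pose let the fingers close. It gives the time, the measured TCP pose, the force, the opening and the grip force at its end, in the units of the state.
- manip.state(): the state, without advancing time (a new reading comes with each control period).
- manip.snapshot(name): name is "side" or "top"; returns a dict with "color" (420x560x3 uint8, blue, green, red), "K" (3x3 intrinsics, pixels), "view" (4x4, takes a point from world to camera coordinates). Camera axes: x right, y up, looking along -z (the intrinsics and any distortion apply to the point x, -y, -z); pixel columns grow to the right and rows downward; lengths in m; the calibration is good to about 2 mm. A picture is of the moment at which its call begins. There is no depth.
- manip.hand_in(): hands the job in; it is judged then, once.
The state is a dict: "time_s": time; "qpos": joint angles; "joint_vel": joint speeds; "tau": joint torques, N m; "eef_pos": TCP position; "orientation": TCP orientation; "force": force on the tool from outside, world axes, zero at the start; "torque": the same for the moment, N m; "gripper_width": finger opening in m; "finger_force": force on a finger pad.
Only numpy, scipy, OpenCV 4.12 (cv2) and the standard library are available. Lean on these libraries where they do the work, as an engineer would, in place of code of your own. Each camera call takes 0.05 s, during which the arm holds its last target. There are 200 camera calls.

## Task

Lay the spirit level flat in the pocket on the book riser's board and let go of it. Then press the level down onto the board and turn the black knob of the levelling foot until, with the level pressed, the bubble rests in the middle between its two lines (the board gives a little under the push). Finish while still pressing the level like that, not letting go, and leave the other things on the counter where they are.

Things in the scene. Friction and masses are not known exactly. Their poses are not given: they have to be found in the camera images.
- level_mid (a point): Centre, half-way up, of the spirit level: an aluminium bar with black end bands, 160 mm long (own y), 40 wide (x), 28 high (z), about 0.5 kg. A pale 72 mm vial in the middle of its top shows a white bubble 18 mm long and two black lines 23 mm apart. It may lie either way round in the pocket and may be pressed anywhere on its top; it bears only on the board.
- bubble (a joint): Bubble's place along the level's own y axis, m: 0 = middle (centred within 3 mm), limits +-0.025. It runs to the higher end, 1.5 mm per milliradian of tilt (12 mm per rad of the knob), settling in about 1 s. Only when the level lies free, or pressed flat, in the pocket does it tell the board's tilt.
- pocket (a point): Centre of the pocket for the level, on the top face of the riser's wooden board (380 x 170 mm, about 62 mm above the table): y along the pocket to the knob end, x across it away from the knob. Ledges 8 mm high bound 165 x 45 mm; the middle 90 mm of the long sides is open for fingers. The board pivots 245 mm from here at -y; two flat books are fixed there, up to 40 mm above it.
- foot_grip (a point): Middle of the levelling foot's round black knob, 36 mm across, head 26 to 54 mm above the board (this point 40), at x -42, y +55 mm from the pocket's centre. The seated level's side is 4 mm from it and its top 12 mm below this point, so fingers gripping the knob across the level's width can rest a fingertip on the level (a gripped knob takes much of the push).
- foot (a joint): Turn of the knob, rad, growing clockwise seen from above. Clockwise raises this end of the board, 2.4 mm per rad at the knob (0.008 rad of tilt per rad). It starts 0.35 to 1.45 rad short of level (knob end low); only the bubble tells how much. It stays where left, takes 0.15 N m. The board gives a little: 10 N on the level lowers this end by as much as 0.2 to 0.3 rad of turn.
- case: Closed wooden pencil case, 170 x 46 x 26 mm, lying near the level; leave it. Origin at the centre of its underside.
Not all that is in view belongs to the job. Leave any green or red look-alike of the part that bears level_mid alone.

How it is judged:
By the outcome, as a careful person would: the job done as asked, in the order asked, and still so for the second after the job is handed in, while the arm keeps its last pose, push and grip.
It also fails if it takes over 56 s, if anything falls off the work surface, if the arm or the gripper's body presses on something with over 40 N, if the wrist force passes 120 N, or if a joint passes its speed limit or range.

## Working session

There is one attempt and no reset: what is moved stays moved. The work goes in short steps, Python scripts to look and compute and a tool call to move; the robot and the scene stay as the last step left them, time stands still between calls to the robot, and variables do not carry over. Pictures are saved under pics/ and viewed, at most 10 in all, crops included, and the job is handed in when it is done.

Besides the shell and the picture viewer there is one more tool, called after "Request:" by a JSON object that holds its "method" and its "body", one argument or row to a line. drive_tool: Moves the arm, as the interface text tells. Its arguments: {"type":"object","properties":{"deltas":{"type":"array","items":{"type":"array","items":{"type":"array","items":{"type":"number"}}}},"squeeze":{"type":"number"}},"required":["deltas"]}

```bash
ls; mkdir -p pics; python3 - <<'E'
from rig import manip
import cv2,numpy as np
s=manip.state(); print({k:np.round(v,4).tolist() for k,v in s.items()})
for n in("side","top"):
    p=manip.snapshot(n); cv2.imwrite(f"pics/{n}0.png",p["color"]); print(n,p.keys(),p["K"].tolist(),np.round(p["view"],4).tolist())
    np.savez(f"{n}0.npz",**p)
E
```

```text
pics
{'time_s': 0.0, 'qpos': [-1.3553, 0.1815, 1.608, -0.0, 1.3538, -0.2063], 'joint_vel': [0.0011, -0.0007, 0.0006, 0.001, -0.0003, 0.0001], 'tau': [-0.001, -43.3878, -34.1848, 0.0702, 0.0386, -0.0002], 'eef_pos': [0.2354, -0.5244, 0.4039], 'orientation': [-0.0009, 0.9778, 0.2093, -0.0], 'force': [-0.2997, -0.4067, -0.2208], 'torque': [0.0327, -0.0375, 0.0031], 'finger_force': 0.0, 'gripper_width': 0.0882}
side dict_keys(['color', 'K', 'view']) [[421.1894036338583, 0.0, 269.75825041832593], [0.0, 421.1894036338583, 213.14338631736558], [0.0, 0.0, 1.0]] [[-0.9883, -0.1522, 0.0016, 0.4884], [0.077, -0.4909, 0.8678, -0.0053], [-0.1313, 0.8578, 0.4969, -1.0166], [0.0, 0.0, 0.0, 1.0]]
top dict_keys(['color', 'K', 'view']) [[478.40891927249675, 0.0, 273.897847144401], [0.0, 478.40891927249675, 208.06597208442997], [0.0, 0.0, 1.0]] [[-0.0102, -0.9999, -0.0029, 0.2394], [0.9979, -0.0104, 0.0635, -0.4395], [-0.0635, -0.0022, 0.998, -1.2421], [0.0, 0.0, 0.0, 1.0]]
```

View pics/top0.png

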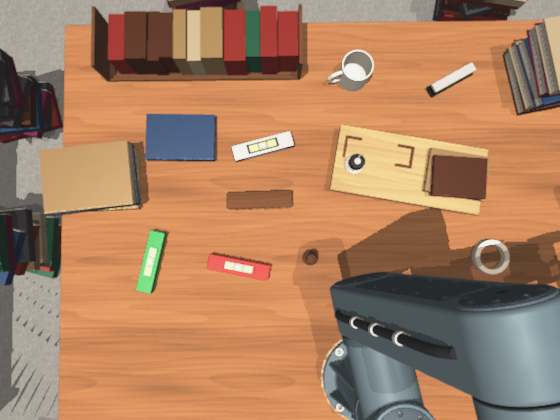

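View pics/side0.png

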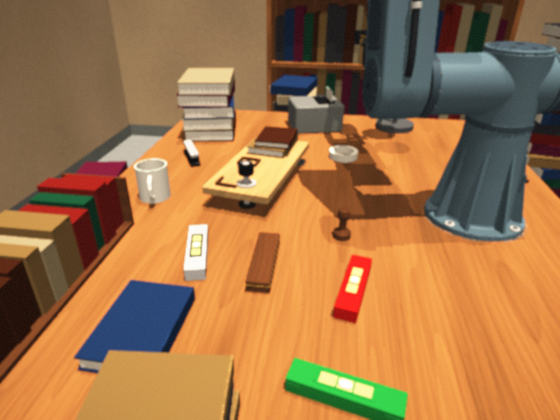

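The top view shows the grey-white bar with a vial at (263,146), the red bar at (239,267), the green bar at (150,261), and a white bar with one black end and no vial at (451,79). The case is at (260,200) and the riser at (410,170), with its knob at (356,162). The bar at (263,146) fits the spirit level, since it is aluminium with a vial. I'll confirm it in an enlarged crop.

```bash
python3 - <<'E'
import cv2,numpy as np
c=np.load("top0.npz")["color"]
a=cv2.resize(c[125:165,220:310],None,fx=8,fy=8,interpolation=cv2.INTER_CUBIC)[:, :720]
b=cv2.resize(c[115:175,325:445],(560,280),interpolation=cv2.INTER_CUBIC)
o=np.zeros((600,720,3),np.uint8); o[:320]=a; o[320:600,:560]=b
cv2.imwrite("pics/crop1.png",o)
E
```

```text
(no output)
```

View pics/crop1.png

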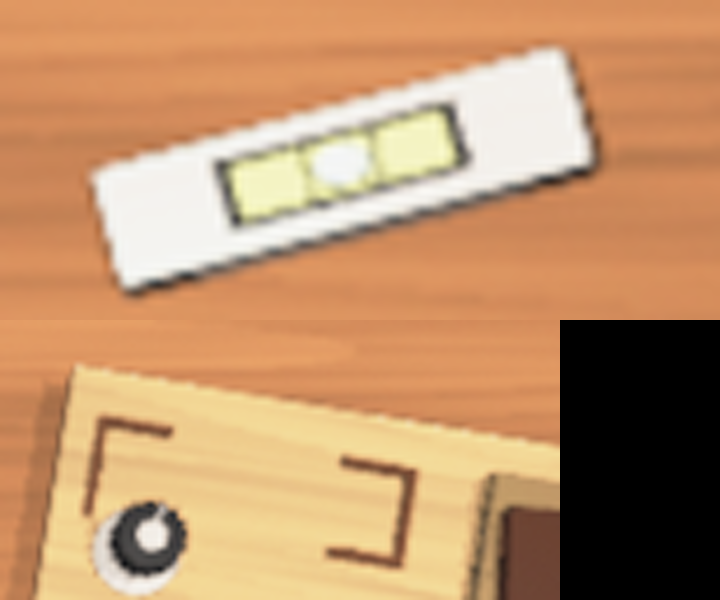

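The crop confirms the level at (263,146): an aluminium bar with a pale vial, two lines and a white bubble. It also shows the pocket's ledges, with the knob at the left (+y) end.

```bash
cat > h.py <<'E'
import numpy as np,cv2
def ray(p,uv,z):
    K,V=p["K"],p["view"]; uv=np.atleast_2d(np.asarray(uv,float))
    d=np.c_[(uv[:,0]-K[0,2])/K[0,0],-(uv[:,1]-K[1,2])/K[1,1],-np.ones(len(uv))]
    R=V[:3,:3];C=-R.T@V[:3,3]; w=d@R
    return C+w*((z-C[2])/w[:,2])[:,None]
def proj(p,X):
    X=np.atleast_2d(X);c=X@p["view"][:3,:3].T+p["view"][:3,3]
    return np.c_[p["K"][0,0]*c[:,0]/-c[:,2]+p["K"][0,2],p["K"][1,1]*-c[:,1]/-c[:,2]+p["K"][1,2]]
def pts(m,box):
    x0,y0,x1,y1=box; mm=np.zeros_like(m); mm[y0:y1,x0:x1]=m[y0:y1,x0:x1]
    return mm
def biggest(m):
    n,l,s,_=cv2.connectedComponentsWithStats(m.astype(np.uint8))
    return l==1+np.argmax(s[1:,4])
def rect(xy):
    r=cv2.minAreaRect((xy*1000).astype(np.float32)); b=cv2.boxPoints(r)
    e=b[1]-b[0],b[2]-b[1]; L=max(e,key=np.linalg.norm); a=np.degrees(np.arctan2(L[1],L[0]))%180
    return np.round(r[0],1),np.round(sorted(r[1]),1),round(float(a),2)
E
python3 - <<'E'
from h import *
for n,lb,bb in(("top",(220,120,310,170),(325,115,500,225)),("side",(175,215,220,285),(200,130,320,215))):
    p=dict(np.load(n+"0.npz")); hsv=cv2.cvtColor(p["color"],cv2.COLOR_BGR2HSV).astype(int); H,S,Vv=hsv[...,0],hsv[...,1],hsv[...,2]
    m=biggest(pts((S<60)&(Vv>150),lb)); c=max(cv2.findContours(m.astype(np.uint8),0,1)[0],key=cv2.contourArea)[:,0]
    print(n,"level",rect(ray(p,c,.028)[:,:2]), rect(c/1000.))
    if n=="top":
        print(p["color"][[130,145,155,150],[350,380,400,411]].tolist())
        m=pts((Vv<150)&(S>90),(338,130,418,172))
        nn,l,s,ce=cv2.connectedComponentsWithStats(m.astype(np.uint8)); print(s.tolist())
        q=np.argwhere(m)[:,::-1]; w=ray(p,q,.069)[:,:2]
        print("ledge",rect(w))
        # board
        m=biggest(pts((S>60)&(S<140)&(Vv>190)&(H>14),bb)); c=max(cv2.findContours(m.astype(np.uint8),0,1)[0],key=cv2.contourArea)[:,0]
        print("board",rect(ray(p,c,.061)[:,:2]),m.sum())
        m=pts((Vv<90)&(S<90),(340,145,375,180)); k=biggest(m); c=max(cv2.findContours(k.astype(np.uint8),0,1)[0],key=cv2.contourArea)[:,0]
        print("knob",cv2.minEnclosingCircle(c.astype(np.float32)))
E
```

```text
top level (array([606. , 263.1]), array([ 40.9, 161. ]), 104.45) (array([262.4, 145.4]), array([15.5, 61.5]), 165.07)
[[143, 205, 239], [141, 203, 238], [145, 210, 240], [87, 125, 163]]
[[0, 0, 560, 420, 235063], [339, 130, 1, 1, 1], [338, 134, 1, 3, 3], [343, 136, 19, 20, 48], [395, 145, 19, 23, 82], [355, 154, 1, 1, 1], [358, 154, 1, 1, 1], [364, 162, 1, 1, 1]]
ledge (array([580.2, -19.4]), array([ 65.6, 195.3]), 76.32)
board (array([ 534.4, -113.3]), array([170.6, 388.9]), 79.55) 6896
knob ((356.5, 161.5), 7.7782745361328125)
side level (array([600.7, 278.7]), array([ 40.8, 190.2]), 104.44) (array([195.3, 251.5]), array([21.3, 56.1]), 93.58)
```

```bash
python3 - <<'E'
from h import *
p=dict(np.load("top0.npz")); hsv=cv2.cvtColor(p["color"],cv2.COLOR_BGR2HSV).astype(int); H,S,Vv=hsv[...,0],hsv[...,1],hsv[...,2]
up=cv2.resize(p["color"],None,fx=4,fy=4,interpolation=cv2.INTER_CUBIC)
hv=cv2.cvtColor(up,cv2.COLOR_BGR2HSV).astype(int)
m=pts((hv[...,2]<185)&(hv[...,1]>90),(338*4+8,533,418*4,172*4)).astype(np.uint8)
n,l,s,ce=cv2.connectedComponentsWithStats(m); 
al=[]
for i in range(1,n):
    if s[i,4]>400 and 300<s[i,4]:
        print(s[i].tolist()); q=np.argwhere(l==i)[:,::-1]; al.append(((q-1.5)/4))
al=np.vstack(al)
th=np.radians(79.6)
for z in(.066,.069):
    w=ray(p,al,z)[:,:2]*1000; print("ledge",rect(w/1000))
    for t in(79,80,81):
        th=np.radians(t);ey=np.array([np.cos(th),np.sin(th)]);ex=np.array([np.sin(th),-np.cos(th)])
        a,b=w@ex,w@ey; cx,cy=(a.min()+a.max())/2,(b.min()+b.max())/2
        print(t,np.ptp(a),np.ptp(b),ex*cx+ey*cy)
# board edges
m=pts((S>60)&(S<140)&(Vv>190)&(H>14),(325,115,500,225)); m=biggest(m); 
c=cv2.convexHull(max(cv2.findContours(m.astype(np.uint8),0,1)[0],key=cv2.contourArea))
a=cv2.approxPolyDP(c,4,True)[:,0]; print(a.tolist()); print(np.round(ray(p,a,.061)*1000).tolist())
# knob
for z in (.110,.114): print("knobtop",np.round(ray(p,[[356.5,161.5]],z)*1000,1))
E
```

```text
[1372, 543, 76, 85, 1285]
[1580, 577, 77, 96, 1909]
ledge (array([579.9, -30.5]), array([ 56.3, 176.4]), 79.59)
79 57.391614581336285 176.42749718387572 [580.0858342  -30.54073453]
80 57.34695265178311 176.43912554384102 [579.86105489 -30.57716669]
81 60.05010902109166 176.7917209612292 [579.78344475 -30.71907641]
ledge (array([579.3, -29.8]), array([ 56.1, 175.9]), 79.59)
79 57.24839846767543 175.9872366915732 [579.54200303 -29.8854122 ]
80 57.203847988340385 175.99883603391055 [579.31778464 -29.92175345]
81 59.90025885044122 176.3505515780674 [579.24036817 -30.06330904]
[[341, 125], [487, 149], [490, 158], [478, 213], [331, 189]]
[[650.0, 61.0, 61.0], [584.0, -309.0, 61.0], [561.0, -316.0, 61.0], [421.0, -280.0, 61.0], [486.0, 90.0, 61.0]]
knobtop [[547.6  32.  110. ]]
knobtop [[546.9  32.7 114. ]]
```

The ledges give the pocket centre at about (0.5795, -0.030) with its y axis at 79.6°. The knob is at about (0.548, 0.032), as described. The level is at (0.606, 0.263) with its long axis at 104.45°. Next is a helper to work out the moves.

```bash
cat > go.py <<'E'
import sys,numpy as np
from scipy.spatial.transform import Rotation as R
from rig import manip
def rel(x,y,z,yaw):
    s=manip.state(); w,a,b,c=s["orientation"]; R0=R.from_quat([a,b,c,w]); t=np.radians(yaw)
    Rt=R.from_matrix(np.array([[np.cos(t),np.sin(t),0],[np.sin(t),-np.cos(t),0],[0,0,-1]]))
    d=R0.inv().apply(np.array([x,y,z])-s["eef_pos"])
    print("t",round(s["time_s"],2),"d",np.round(d,4).tolist(),"rot",np.round((R0.inv()*Rt).as_rotvec(),4).tolist(),"F",np.round(s["force"],1).tolist(),"w",round(float(s["gripper_width"]),4),"q6",round(float(s["qpos"][5]),2))
if __name__=="__main__": rel(*map(float,sys.argv[1:5]))
E
python3 go.py .606 .263 .30 104.45
```

```text
t 0.1 d [0.6605, -0.5665, 0.105] rot [-0.001, -0.0013, -1.4012] F [0.2, -0.6, 0.5] w 0.0879 q6 -0.21
```

Request:
{"method": "drive_tool", "body": {
  "deltas": [
    [[0.66, -0.566, 0.105, 0, 0, -1.4, 1], [0.66, -0.566, 0.105, 0, 0, -1.4, 1], [0.66, -0.566, 0.105, 0, 0, -1.4, 1], [0.66, -0.566, 0.105, 0, 0, -1.4, 1], [0.66, -0.566, 0.105, 0, 0, -1.4, 1]]
  ],
  "squeeze": 25
}}

```text
time_s: 0.72
eef_pos: [0.3679, -0.242, 0.3669]
orientation: [0.0, 0.776, 0.631, 0.0]
force: [0.4, -0.6, -1.1]
gripper_width: 0.088
finger_force: 0.0
```

```bash
python3 go.py .606 .263 .26 104.45
```

```text
t 0.72 d [0.543, 0.1298, 0.1069] rot [0.0001, -0.0001, -0.4581] F [0.4, -0.6, -1.1] w 0.088 q6 -0.65
```

Request:
{"method": "drive_tool", "body": {
  "deltas": [
    [[0.543, 0.13, 0.107, 0, 0, -0.458, 1], [0.543, 0.13, 0.107, 0, 0, -0.458, 1], [0.543, 0.13, 0.107, 0, 0, -0.458, 1], [0.543, 0.13, 0.107, 0, 0, -0.458, 1], [0.543, 0.13, 0.107, 0, 0, -0.458, 1]]
  ]
}}

```text
time_s: 1.35
eef_pos: [0.5006, 0.035, 0.308]
orientation: [0.0, 0.615, 0.789, -0.0]
force: [1.0, -1.7, 0.0]
gripper_width: 0.0884
finger_force: 0.0
```

```bash
python3 go.py .606 .263 .24 104.45
```

```text
t 1.35 d [0.1954, 0.1579, 0.068] rot [0.0001, 0.0002, -0.0055] F [1.0, -1.7, 0.0] w 0.0884 q6 -0.41
```

Request:
{"method": "drive_tool", "body": {
  "deltas": [
    [[0.195, 0.158, 0.068, 0, 0, -0.006, 1], [0.195, 0.158, 0.068, 0, 0, -0.006, 1], [0.195, 0.158, 0.068, 0, 0, -0.006, 1], [0.195, 0.158, 0.068, 0, 0, -0.006, 1], [0.195, 0.158, 0.068, 0, 0, -0.006, 1]]
  ]
}}

```text
time_s: 1.98
eef_pos: [0.6054, 0.2637, 0.2378]
orientation: [-0.001, 0.611, 0.792, -0.001]
force: [-0.3, -0.3, 0.5]
gripper_width: 0.0881
finger_force: 0.0
```

```bash
python3 go.py .606 .263 .169 104.45
```

```text
t 1.98 d [-0.0009, 0.0006, 0.0688] rot [-0.003, -0.0005, 0.0039] F [-0.3, -0.3, 0.5] w 0.0881 q6 -0.03
```

Request:
{"method": "drive_tool", "body": {
  "deltas": [
    [[0, 0, 0.035, 0, 0, 0, 1], [0, 0, 0.069, 0, 0, 0, 1], [0, 0, 0.069, 0, 0, 0, 0.2], [0, 0, 0.069, 0, 0, 0, -0.5], [0, 0, 0.069, 0, 0, 0, -1]]
  ]
}}

```text
time_s: 2.6
eef_pos: [0.6062, 0.2603, 0.1728]
orientation: [0.0, 0.613, 0.79, 0.001]
force: [0.5, 0.9, -1.5]
gripper_width: 0.0605
finger_force: 0.0
```

Request:
{"method": "drive_tool", "body": {
  "deltas": [
    [[0, 0, 0, 0, 0, 0, -1], [0, 0, 0, 0, 0, 0, -1], [0, 0, 0, 0, 0, 0, -1], [0, 0, -0.03, 0, 0, 0, -1], [0, 0, -0.06, 0, 0, 0, -1]]
  ]
}}

```text
time_s: 3.22
eef_pos: [0.6049, 0.2604, 0.2304]
orientation: [-0.001, 0.612, 0.791, -0.001]
force: [0.7, 0.2, -3.5]
gripper_width: 0.0399
finger_force: 25.0
```

```bash
python3 go.py .5795 -.030 .31 79.6
```

```text
t 3.23 d [-0.2748, -0.0974, -0.0793] rot [-0.0035, 0.0007, 0.4341] F [0.7, 0.2, -3.5] w 0.0399 q6 -0.03
```

Request:
{"method": "drive_tool", "body": {
  "deltas": [
    [[-0.05, -0.018, -0.06, 0, 0, 0.1, -1], [-0.11, -0.039, -0.08, 0, 0, 0.25, -1], [-0.165, -0.058, -0.08, 0, 0, 0.434, -1], [-0.22, -0.078, -0.08, 0.003, 0, 0.434, -1], [-0.275, -0.097, -0.08, 0.003, 0, 0.434, -1]]
  ]
}}

```text
time_s: 3.85
eef_pos: [0.5801, -0.0258, 0.3108]
orientation: [-0.001, 0.768, 0.64, -0.002]
force: [1.0, -0.2, -4.5]
gripper_width: 0.0393
finger_force: 25.0
```

Request:
{"method": "drive_tool", "body": {
  "deltas": [
    [[0, 0, 0, 0, 0, 0, -1], [0, 0, 0, 0, 0, 0, -1], [0, 0, 0, 0, 0, 0, -1]]
  ]
}}

```text
time_s: 4.22
eef_pos: [0.5809, -0.0228, 0.3109]
orientation: [-0.001, 0.768, 0.641, -0.001]
force: [0.4, -0.6, -3.8]
gripper_width: 0.0396
finger_force: 25.0
```

```bash
python3 go.py .5795 -.030 .25 79.6; python3 - <<'E'
from rig import manip
import cv2,numpy as np
o=[]
for n,b in(("top",(320,100,450,220)),("side",(180,90,330,220))):
    p=manip.snapshot(n); np.savez(n+"1.npz",**p); x0,y0,x1,y1=b
    o.append(cv2.resize(p["color"][y0:y1,x0:x1],(400,400*(y1-y0)//(x1-x0)),interpolation=cv2.INTER_CUBIC)[:346])
cv2.imwrite("pics/hover.png",np.hstack([o[0][:340],o[1][:340]]))
E
```

```text
t 4.22 d [-0.0074, 0.0002, 0.0609] rot [-0.004, 0.0002, 0.0017] F [0.4, -0.6, -3.8] w 0.0396 q6 -0.06
```

View pics/hover.png

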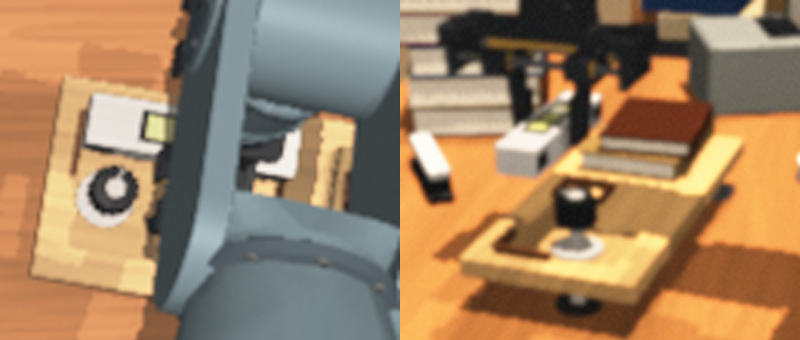

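The hover picture shows the level held above the pocket. In the top view its knob-end corners are near (349,131) and (347,148), and the arm hides the rest. I'll measure how it sits in the grip.

```bash
python3 - <<'E'
from h import *
p=dict(np.load("top1.npz"))
up=cv2.resize(p["color"],None,fx=4,fy=4,interpolation=cv2.INTER_CUBIC); hv=cv2.cvtColor(up,cv2.COLOR_BGR2HSV).astype(int)
m=biggest(pts((hv[...,1]<45)&(hv[...,2]>190),(340*4,125*4,372*4,154*4)))
q=(np.argwhere(m)[:,::-1]-1.5)/4; print(m.sum(),q.min(0),q.max(0))
w=ray(p,q,.166)[:,:2]*1000; th=np.radians(79.6); ey=np.array([np.cos(th),np.sin(th)]);ex=np.array([np.sin(th),-np.cos(th)])
c=np.array([580.9,-22.8]); a,b=(w-c)@ex,(w-c)@ey
for lo in (30,45,60): 
    k=(b>lo)&(b<lo+15); print(lo,np.percentile(a[k],[1,99]))
print("end",b.max(),np.percentile(b,99),rect(w/1000), "pocket off",(np.array([579.4,-30])-c)@ex,(np.array([579.4,-30])-c)@ey)
E
```

```text
4901 [347.875 130.125] [371.375 149.375]
30 [-20.26991627  18.20168613]
45 [-20.07075923  18.00225243]
60 [-19.92562045  17.76291116]
end 82.69028453459713 81.88612999259233 (array([589.8,  31.3]), array([39.3, 55.9]), 79.78) pocket off -0.17561936041604648 -7.352493307732218
```

```bash
python3 go.py .580 -.0323 .255 79.6
```

```text
t 4.33 d [-0.0096, 0.0009, 0.0561] rot [-0.0035, 0.0005, 0.0022] F [0.2, -0.0, -3.8] w 0.04 q6 -0.06
```

Request:
{"method": "drive_tool", "body": {
  "deltas": [
    [[-0.0095, 0.001, 0.02, -0.003, 0, 0.002, -1], [-0.0095, 0.001, 0.05, -0.003, 0, 0.002, -1], [-0.0095, 0.001, 0.056, -0.003, 0, 0.002, -1], [-0.0095, 0.001, 0.056, -0.003, 0, 0.002, -1]]
  ]
}}

```text
time_s: 4.82
eef_pos: [0.5802, -0.033, 0.2554]
orientation: [-0.0, 0.769, 0.64, -0.0]
force: [-0.6, 0.1, -4.8]
gripper_width: 0.0398
finger_force: 25.0
```

```bash
python3 go.py .580 -.0323 .233 79.6; python3 - <<'E'
from rig import manip
from h import *
p=manip.snapshot("top"); np.savez("top2.npz",**p)
up=cv2.resize(p["color"],None,fx=4,fy=4,interpolation=cv2.INTER_CUBIC); hv=cv2.cvtColor(up,cv2.COLOR_BGR2HSV).astype(int)
m=biggest(pts((hv[...,1]<45)&(hv[...,2]>190),(340*4,125*4,372*4,158*4)))
q=(np.argwhere(m)[:,::-1]-1.5)/4; print(m.sum(),q.min(0),q.max(0))
w=ray(p,q,manip.state()["eef_pos"][2]-.1448)[:,:2]*1000; th=np.radians(79.6); ey=np.array([np.cos(th),np.sin(th)]);ex=np.array([np.sin(th),-np.cos(th)])
c=np.array([579.4,-30]); a,b=(w-c)@ex,(w-c)@ey
for lo in (30,45,60): 
    k=(b>lo)&(b<lo+15); print(lo,np.percentile(a[k],[1,99]))
print("end",np.percentile(b,99),b.max(),rect(w/1000))
cv2.imwrite("pics/near.png",cv2.resize(p["color"][110:200,330:420],(540,540),interpolation=cv2.INTER_CUBIC))
E
```

```text
t 4.83 d [0.0007, -0.0003, 0.0224] rot [-0.0005, 0.0006, -0.001] F [-0.6, 0.1, -4.8] w 0.0398 q6 -0.08
4453 [348.875 135.125] [371.375 153.625]
30 [-18.4764877   20.12575947]
45 [-18.22528096  19.67988118]
60 [-18.04666003  19.63336684]
end 79.13684411225081 80.18019741533537 (array([589.4,  21. ]), array([39.6, 56.6]), 80.34)
```

View pics/near.png

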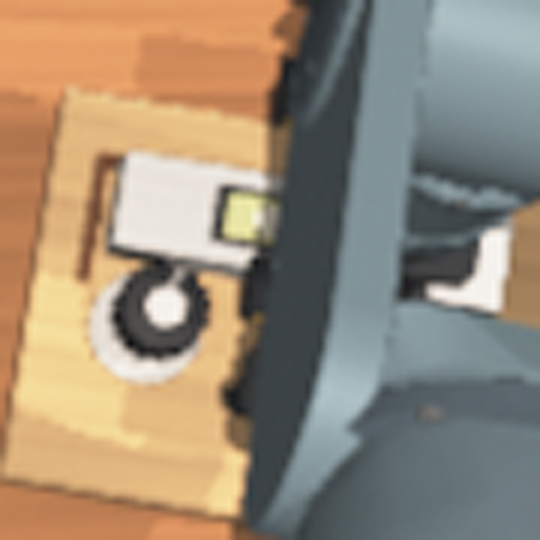

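The near picture shows the level just above the pocket, clear of the knob and inside the ledges at the visible end (crop 105–125, 150–250). It measures about 1 mm off centre, so I'll lower it with that correction.

Request:
{"method": "drive_tool", "body": {
  "deltas": [
    [[0.0005, -0.0007, 0.012, 0, 0, -0.001, -1], [0.0005, -0.0007, 0.018, 0, 0, -0.001, -1], [0.0005, -0.0007, 0.021, 0, 0, -0.001, -1], [0.0005, -0.0007, 0.021, 0, 0, -0.001, -1]]
  ]
}}

```text
time_s: 5.38
eef_pos: [0.5795, -0.0331, 0.2341]
orientation: [0.0, 0.769, 0.64, -0.0]
force: [0.3, 0.2, -4.0]
gripper_width: 0.0401
finger_force: 25.0
```

Request:
{"method": "drive_tool", "body": {
  "deltas": [
    [[0, 0, 0.001, 0, 0, 0, -1], [0, 0, 0.002, 0, 0, 0, -1], [0, 0, 0.002, 0, 0, 0, -1]]
  ]
}}

```text
time_s: 5.75
eef_pos: [0.5796, -0.0331, 0.2325]
orientation: [0.0, 0.769, 0.64, -0.0]
force: [-0.8, -0.0, -4.3]
gripper_width: 0.0399
finger_force: 25.0
```

Request:
{"method": "drive_tool", "body": {
  "deltas": [
    [[0, 0, 0.001, 0, 0, 0, -1], [0, 0, 0.0015, 0, 0, 0, -1], [0, 0, 0.0015, 0, 0, 0, -1]]
  ]
}}

```text
time_s: 6.12
eef_pos: [0.5797, -0.033, 0.2317]
orientation: [0.0, 0.769, 0.64, -0.0]
force: [-3.3, 1.6, 5.4]
gripper_width: 0.0398
finger_force: 25.0
```

Request:
{"method": "drive_tool", "body": {
  "deltas": [
    [[0, 0, 0, 0, 0, 0, 0.3], [0, 0, 0, 0, 0, 0, 0.6], [0, 0, 0, 0, 0, 0, 0.6], [0, 0, -0.03, 0, 0, 0, 0.6], [0, 0, -0.09, 0, 0, 0, 0.6]]
  ]
}}

```text
time_s: 6.75
eef_pos: [0.5784, -0.0329, 0.319]
orientation: [-0.002, 0.769, 0.64, -0.002]
force: [0.5, -0.8, 0.5]
gripper_width: 0.0707
finger_force: 0.0
```

```bash
python3 go.py .5695 -.087 .32 79.6
```

```text
t 6.75 d [-0.0549, 0.0011, -0.001] rot [-0.0063, 0.0001, -0.0012] F [0.5, -0.8, 0.5] w 0.0707 q6 -0.08
```

Request:
{"method": "drive_tool", "body": {
  "deltas": [
    [[-0.03, 0.001, 0, -0.006, 0, 0, -1], [-0.055, 0.001, 0, -0.006, 0, 0, -1], [-0.055, 0.001, 0.02, -0.006, 0, 0, -1], [-0.055, 0.001, 0.05, -0.006, 0, 0, -1], [-0.055, 0.001, 0.055, -0.006, 0, 0, -1]]
  ]
}}

```text
time_s: 7.38
eef_pos: [0.5696, -0.0871, 0.2638]
orientation: [0.001, 0.769, 0.64, 0.001]
force: [-0.4, 0.0, -0.3]
gripper_width: 0.0227
finger_force: 0.0
```

```bash
python3 go.py .5695 -.087 .256 79.6; python3 - <<'E'
from rig import manip
from h import *
p=manip.snapshot("top"); np.savez("top3.npz",**p)
cv2.imwrite("pics/free.png",cv2.resize(p["color"][120:180,335:435],(800,480),interpolation=cv2.INTER_CUBIC))
E
```

```text
t 7.38 d [0.0001, -0.0001, 0.0078] rot [0.002, -0.0001, -0.0012] F [-0.4, 0.0, -0.3] w 0.0227 q6 -0.18
```

View pics/free.png

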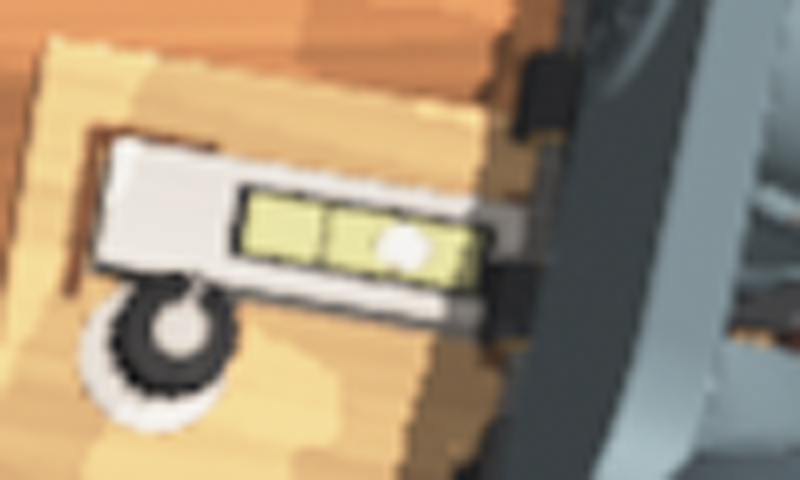

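The level lies flat in the pocket, and its free bubble at (385,151) sits about 12 mm toward the low-numbered -y (high) end. Now I press it.

Request:
{"method": "drive_tool", "body": {
  "deltas": [
    [[0, 0, 0.008, 0, 0, 0, -1], [0, 0, 0.01, 0, 0, 0, -1], [0, 0, 0.0115, 0, 0, 0, -1], [0, 0, 0.0115, 0, 0, 0, -1]]
  ]
}}

```text
time_s: 7.92
eef_pos: [0.5708, -0.0873, 0.2549]
orientation: [0.003, 0.769, 0.64, 0.002]
force: [-0.7, -1.1, 0.0]
gripper_width: 0.0
finger_force: 0.1
```

Request:
{"method": "drive_tool", "body": {
  "deltas": [
    [[0, 0, 0.0005, 0, 0, 0, -1], [0, 0, 0.001, 0, 0, 0, -1], [0, 0, 0.001, 0, 0, 0, -1]]
  ]
}}

```text
time_s: 8.3
eef_pos: [0.5709, -0.0874, 0.2546]
orientation: [0.003, 0.769, 0.64, 0.002]
force: [-1.5, 1.6, 7.2]
gripper_width: 0.0006
finger_force: 3.7
```

Request:
{"method": "drive_tool", "body": {
  "deltas": [
    [[0, 0, 0.0007, 0, 0, 0, -1], [0, 0, 0.0007, 0, 0, 0, -1], [0, 0, 0.0007, 0, 0, 0, -1], [0, 0, 0.0007, 0, 0, 0, -1], [0, 0, 0.0007, 0, 0, 0, -1]]
  ]
}}

```text
time_s: 8.93
eef_pos: [0.5709, -0.0873, 0.2545]
orientation: [0.003, 0.769, 0.64, 0.002]
force: [-4.5, 2.0, 10.7]
gripper_width: 0.0004
finger_force: 5.8
```

Request:
{"method": "drive_tool", "body": {
  "deltas": [
    [[0, 0, 0, 0, 0, 0, -1], [0, 0, 0, 0, 0, 0, -1], [0, 0, 0, 0, 0, 0, -1], [0, 0, 0, 0, 0, 0, -1], [0, 0, 0, 0, 0, 0, -1]]
  ]
}}

```text
time_s: 9.55
eef_pos: [0.5709, -0.0873, 0.2545]
orientation: [0.003, 0.769, 0.64, 0.002]
force: [-4.7, 1.4, 11.6]
gripper_width: 0.0004
finger_force: 5.8
```

```bash
cat > bub.py <<'E'
from h import *
from rig import manip
import sys
def bubble(p,z=.0875):
    th=np.radians(79.6); ey=np.array([np.cos(th),np.sin(th),0]);ex=np.array([np.sin(th),-np.cos(th),0])
    ys=np.arange(-60,90,.5); xs=np.arange(-25,25,.5); Y,X=np.meshgrid(ys,xs)
    P=np.array([.5794,-.030,z])+(X[...,None]*ex+Y[...,None]*ey)/1000
    uv=proj(p,P.reshape(-1,3)).reshape(X.shape+(2,)).astype(np.float32)
    r=cv2.remap(p["color"],uv[...,0],uv[...,1],cv2.INTER_CUBIC); hs=cv2.cvtColor(r,cv2.COLOR_BGR2HSV).astype(int)
    yel=(hs[...,1]>50)&(hs[...,2]>150)&(hs[...,0]>22)&(hs[...,0]<40); yel[np.abs(X)>14]=0
    h=cv2.convexHull(np.argwhere(biggest(cv2.morphologyEx(yel.astype(np.uint8),cv2.MORPH_CLOSE,np.ones((9,21)))))[:,::-1].copy())
    v=np.zeros(yel.shape,np.uint8); cv2.fillConvexPoly(v,h,1); v=cv2.erode(v,np.ones((5,5)))>0
    yy,xx=Y[v],X[v]; b=biggest(v&(hs[...,1]<40)&(hs[...,2]>180))
    by=Y[b].mean(); bx=X[b].mean(); side=v&(np.abs(X-bx)>4.5)
    prof=np.array([hs[...,2][side[:,i],i].mean() if side[:,i].sum()>3 else np.nan for i in range(len(ys))])
    dark=[]
    base=np.nanmedian(prof)
    for i in range(2,len(ys)-2):
        if prof[i]<base-12 and prof[i]==np.nanmin(prof[i-3:i+4]): dark.append((float(ys[i]),round(float(prof[i]))))
    print("vial y",yy.min(),yy.max(),"mid",(yy.min()+yy.max())/2,"bubble y",round(by,2),"len",np.ptp(Y[b]),"x",round(bx,1),"dark",dark)
    return r
if __name__=="__main__":
    if sys.argv[1].endswith("npz"): p=dict(np.load(sys.argv[1]))
    else:
        p=manip.snapshot("top"); s=manip.state(); print(round(s["time_s"],2),np.round(s["force"],1),np.round(s["eef_pos"],4))
        np.savez(sys.argv[1]+".npz",**p)
    r=bubble(p); cv2.imwrite("rect.png",cv2.resize(r[:,::-1],None,fx=2.6,fy=2.6))
E
python3 bub.py top3.npz; python3 bub.py top4
```

```text
vial y -32.5 35.5 mid 1.5 bubble y -13.41 len 16.5 x 1.3 dark [(-11.5, 189), (11.5, 164)]
9.6 [-3.9  1.6 11.5] [ 0.571  -0.0873  0.2545]
vial y -31.5 35.5 mid 2.0 bubble y -15.35 len 17.5 x 1.3 dark [(-31.0, 192), (-10.5, 186), (11.0, 165)]
```

Request:
{"method": "drive_tool", "body": {
  "deltas": [
    [[0, 0, -0.03, 0, 0, 0, -0.3], [0, 0, -0.06, 0, 0, 0, 0.5]]
  ]
}}

```text
time_s: 9.85
eef_pos: [0.57, -0.0872, 0.3131]
orientation: [0.002, 0.769, 0.64, 0.001]
force: [-0.5, -0.4, -0.1]
gripper_width: 0.0186
finger_force: 0.0
```

```bash
python3 go.py .5477 .032 .31 79.6
```

```text
t 9.85 d [0.1131, -0.0436, 0.0029] rot [0.005, 0.0005, -0.001] F [-0.5, -0.4, -0.1] w 0.0186 q6 -0.18
```

Request:
{"method": "drive_tool", "body": {
  "deltas": [
    [[0.056, -0.022, 0.002, 0.005, 0, 0, 0.5], [0.113, -0.044, 0.002, 0.005, 0, 0, 0.5], [0.113, -0.044, 0.002, 0.005, 0, 0, 0.5], [0.113, -0.044, 0.002, 0.005, 0, 0, 0.5]]
  ]
}}

```text
time_s: 10.35
eef_pos: [0.5477, 0.0318, 0.3106]
orientation: [0.001, 0.768, 0.64, 0.0]
force: [-0.1, -0.1, 0.4]
gripper_width: 0.0581
finger_force: 0.0
```

```bash
python3 go.py .5477 .032 .2585 79.6
```

```text
t 10.35 d [0.0002, -0.0001, 0.0521] rot [0.0017, 0.0011, 0.0001] F [-0.1, -0.1, 0.4] w 0.0581 q6 0.02
```

Request:
{"method": "drive_tool", "body": {
  "deltas": [
    [[0, 0, 0.01, 0, 0, 0, 0.5], [0, 0, 0.035, 0, 0, 0, 0.5], [0, 0, 0.052, 0, 0, 0, 0.5], [0, 0, 0.052, 0, 0, 0, 0.2], [0, 0, 0.052, 0, 0, 0, -1]]
  ],
  "squeeze": 25
}}

```text
time_s: 10.98
eef_pos: [0.5479, 0.0314, 0.2587]
orientation: [0.001, 0.769, 0.64, 0.0]
force: [0.3, 0.8, 0.2]
gripper_width: 0.0483
finger_force: 0.0
```

Request:
{"method": "drive_tool", "body": {
  "deltas": [
    [[0, 0, 0, 0, 0, 0, -1], [0, 0, 0, 0, 0, 0, -1], [0, 0, 0, 0, 0, 0, -1], [0, 0, 0, 0, 0, 0, -1]]
  ]
}}

```text
time_s: 11.48
eef_pos: [0.5483, 0.0317, 0.2592]
orientation: [0.002, 0.769, 0.64, 0.001]
force: [4.8, -0.9, 0.7]
gripper_width: 0.0354
finger_force: 25.0
```

```bash
python3 go.py .5477 .032 .2585 79.6; python3 bub.py top5
```

```text
t 11.47 d [0.0002, -0.0006, 0.0007] rot [0.0038, 0.0006, -0.0009] F [4.8, -0.9, 0.7] w 0.0354 q6 0.02
11.53 [ 5.4 -2.   1.4] [0.5483 0.0317 0.2592]Traceback (most recent call last):
  File "bub.py", line 27, in <module>
    r=bubble(p); cv2.imwrite("rect.png",cv2.resize(r[:,::-1],None,fx=2.6,fy=2.6))
  File "bub.py", line 11, in bubble
    h=cv2.convexHull(np.argwhere(biggest(cv2.morphologyEx(yel.astype(np.uint8),cv2.MORPH_CLOSE,np.ones((9,21)))))[:,::-1].copy())
                                 ~~~~~~~^^^^^^^^^^^^^^^^^^^^^^^^^^^^^^^^^^^^^^^^^^^^^^^^^^^^^^^^^^^^^^^^^^^^^^^^
  File "h.py", line 15, in biggest
    return l==1+np.argmax(s[1:,4])
                ~~~~~~~~~^^^^^^^^^
    return _wrapfunc(a, 'argmax', axis=axis, out=out, **kwds)
    return bound(*args, **kwds)
ValueError: attempt to get argmax of an empty sequence
```

Request:
{"method": "drive_tool", "body": {
  "deltas": [
    [[0, 0.0005, -0.0003, 0, 0, 0.14, -1], [0, 0.0005, -0.0006, 0, 0, 0.29, -1], [0, 0.0005, -0.001, 0, 0, 0.44, -1], [0, 0.0005, -0.0014, 0, 0, 0.59, -1], [0, 0.0005, -0.0018, 0, 0, 0.74, -1]]
  ]
}}

```text
time_s: 12.15
eef_pos: [0.5491, 0.0309, 0.2611]
orientation: [0.002, 0.949, 0.316, 0.002]
force: [7.0, -6.6, -1.0]
gripper_width: 0.0354
finger_force: 25.0
```

Request:
{"method": "drive_tool", "body": {
  "deltas": [
    [[0, 0, -0.0004, 0, 0, 0.15, -1], [0, 0, -0.0008, 0, 0, 0.3, -1], [0, 0, -0.0012, 0, 0, 0.44, -1], [0, 0, -0.0013, 0, 0, 0.54, -1], [0, 0, -0.0013, 0, 0, 0.54, -1]]
  ]
}}

```text
time_s: 12.78
eef_pos: [0.5493, 0.0299, 0.2623]
orientation: [0.003, 0.999, 0.053, 0.002]
force: [7.8, -10.2, -1.2]
gripper_width: 0.0356
finger_force: 25.0
```

```bash
python3 go.py .548 .032 .31 6.3
```

```text
t 12.78 d [-0.0008, -0.002, -0.0477] rot [0.0053, -0.0045, -0.0031] F [7.8, -10.2, -1.2] w 0.0356 q6 1.31
```

Request:
{"method": "drive_tool", "body": {
  "deltas": [
    [[0, 0, 0, 0, 0, 0, 0.3], [0, 0, 0, 0, 0, 0, 0.3], [0, 0, -0.02, 0, 0, 0, 0.3], [0, 0, -0.05, 0, 0, 0, 0.3]]
  ]
}}

```text
time_s: 13.28
eef_pos: [0.5469, 0.0323, 0.3104]
orientation: [-0.0, 0.999, 0.054, -0.002]
force: [0.3, 0.8, -0.1]
gripper_width: 0.0578
finger_force: 0.0
```

```bash
python3 go.py .5695 -.087 .285 79.6
```

```text
t 13.28 d [0.0096, 0.1211, 0.0253] rot [-0.003, 0.0029, -1.2804] F [0.3, 0.8, -0.1] w 0.0578 q6 1.3
```

Request:
{"method": "drive_tool", "body": {
  "deltas": [
    [[0.005, 0.05, 0, 0, 0, -0.18, -1], [0.0096, 0.1, 0, -0.003, 0.003, -0.36, -1], [0.0096, 0.121, 0.01, -0.003, 0.003, -0.54, -1], [0.0096, 0.121, 0.02, -0.003, 0.003, -0.72, -1], [0.0096, 0.121, 0.025, -0.003, 0.003, -0.9, -1]]
  ]
}}

```text
time_s: 13.9
eef_pos: [0.5699, -0.0873, 0.2853]
orientation: [0.001, 0.874, 0.485, 0.001]
force: [0.1, -0.6, 0.3]
gripper_width: 0.0098
finger_force: 0.0
```

```bash
python3 go.py .5695 -.087 .262 79.6
```

```text
t 13.9 d [0.0001, -0.0006, 0.0233] rot [0.002, -0.0005, -0.3755] F [0.1, -0.6, 0.3] w 0.0098 q6 0.2
```

Request:
{"method": "drive_tool", "body": {
  "deltas": [
    [[0, 0, 0.015, 0, 0, -0.18, -1], [0, 0, 0.023, 0, 0, -0.375, -1], [0, 0, 0.026, 0, 0, -0.375, -1], [0, 0, 0.0275, 0, 0, -0.375, -1], [0, 0, 0.0275, 0, 0, -0.375, -1]]
  ]
}}

```text
time_s: 14.52
eef_pos: [0.5708, -0.0874, 0.2593]
orientation: [0.002, 0.771, 0.637, 0.001]
force: [0.7, 0.1, -0.1]
gripper_width: 0.0005
finger_force: 0.0
```

```bash
python3 go.py .5695 -.087 .254 79.6;python3 bub.py top6
```

```text
t 14.53 d [0.0002, -0.0014, 0.0053] rot [0.0052, 0.0007, -0.0079] F [0.7, 0.1, -0.1] w 0.0005 q6 -0.17
14.57 [ 0.6 -0.1 -0.1] [ 0.5709 -0.0875  0.2594]
vial y -32.5 34.5 mid 1.0 bubble y 0.91 len 17.5 x 2.0 dark [(-12.5, 158), (10.0, 161)]
```

Request:
{"method": "drive_tool", "body": {
  "deltas": [
    [[0, 0, 0.001, 0, 0, 0, -1], [0, 0, 0.0018, 0, 0, 0, -1], [0, 0, 0.0018, 0, 0, 0, -1]]
  ]
}}

```text
time_s: 14.95
eef_pos: [0.5708, -0.0876, 0.2573]
orientation: [0.002, 0.77, 0.638, 0.001]
force: [0.0, -0.9, 0.8]
gripper_width: 0.0002
finger_force: 0.0
```

Request:
{"method": "drive_tool", "body": {
  "deltas": [
    [[0, 0, 0.0007, 0, 0, 0, -1], [0, 0, 0.0012, 0, 0, 0, -1], [0, 0, 0.0012, 0, 0, 0, -1]]
  ]
}}

```text
time_s: 15.32
eef_pos: [0.5709, -0.0875, 0.2566]
orientation: [0.002, 0.77, 0.638, 0.001]
force: [-1.4, -0.0, 4.2]
gripper_width: 0.0006
finger_force: 2.4
```

Request:
{"method": "drive_tool", "body": {
  "deltas": [
    [[0, 0, 0.0005, 0, 0, 0, -1], [0, 0, 0.001, 0, 0, 0, -1], [0, 0, 0.001, 0, 0, 0, -1], [0, 0, 0.001, 0, 0, 0, -1], [0, 0, 0.001, 0, 0, 0, -1]]
  ]
}}

```text
time_s: 15.95
eef_pos: [0.571, -0.0875, 0.2564]
orientation: [0.002, 0.77, 0.638, 0.001]
force: [-4.8, 2.1, 11.3]
gripper_width: 0.0008
finger_force: 5.6
```

Request:
{"method": "drive_tool", "body": {
  "deltas": [
    [[0, 0, 0, 0, 0, 0, -1], [0, 0, 0, 0, 0, 0, -1], [0, 0, 0, 0, 0, 0, -1], [0, 0, 0, 0, 0, 0, -1], [0, 0, 0, 0, 0, 0, -1]]
  ]
}}

```text
time_s: 16.58
eef_pos: [0.571, -0.0875, 0.2564]
orientation: [0.002, 0.77, 0.638, 0.001]
force: [-4.7, 1.3, 10.7]
gripper_width: 0.0004
finger_force: 5.6
```

```bash
python3 bub.py top7; python3 - <<'E'
import cv2,numpy as np
c=np.load("top7.npz")["color"]; a=cv2.resize(c[125:170,340:420],(720,405),interpolation=cv2.INTER_CUBIC)
r=cv2.imread("rect.png")[:,:720]; o=np.zeros((595,720,3),np.uint8);o[:405]=a;r=cv2.resize(r,(570,190));o[405:595,:570]=r
cv2.imwrite("pics/press.png",o)
E
```

```text
16.62 [-4.5  1.9 11.2] [ 0.571  -0.0875  0.2564]
vial y -32.5 34.5 mid 1.0 bubble y -0.82 len 17.0 x 2.1 dark [(-12.5, 160), (10.5, 151)]
```

View pics/press.png

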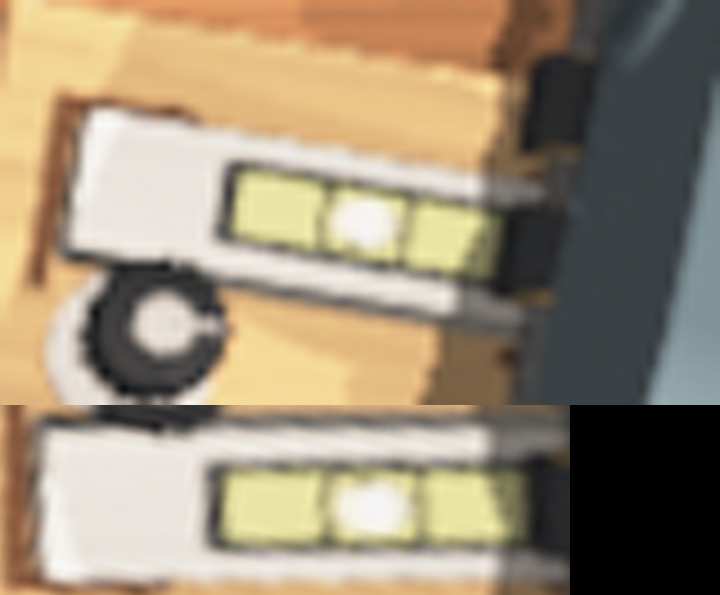

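The pressed picture shows the bubble at crop (362,222), midway between its lines at about (327,215) and (408,228). Measured offset is about 0.2 mm at an 11 N push. I'll hold a moment, recheck and hand in.

Request:
{"method": "drive_tool", "body": {
  "deltas": [
    [[0, 0, 0, 0, 0, 0, -1], [0, 0, 0, 0, 0, 0, -1], [0, 0, 0, 0, 0, 0, -1], [0, 0, 0, 0, 0, 0, -1], [0, 0, 0, 0, 0, 0, -1]]
  ]
}}

```text
time_s: 17.25
eef_pos: [0.571, -0.0875, 0.2564]
orientation: [0.002, 0.77, 0.638, 0.001]
force: [-3.8, 1.8, 11.9]
gripper_width: 0.0003
finger_force: 5.6
```

```bash
python3 bub.py top8
```

```text
17.3 [-4.5  0.9 10.9] [ 0.571  -0.0875  0.2564]
vial y -32.5 34.5 mid 1.0 bubble y -0.8 len 16.5 x 2.0 dark [(-12.5, 159), (10.0, 151)]
```

```bash
python3 -c "from rig import manip; print(manip.hand_in())"
```

```text
the job is handed in; nothing more can be done
None
```

The job is handed in at about 17 s on the robot's clock: the level lies in the pocket, the knob was turned about 1.28 rad clockwise, and the bubble rests within about 0.5 mm of the middle, with the arm still pressing the level at about 11 N.

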